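# Slide the open-tube rack under the photo stand and take its picture

## Robot

A 6-joint arm with a two-finger parallel gripper is mounted at the origin on the work surface. World frame = base frame: x ahead of the robot, y to its left, z up, the work surface at z = 0. Lengths are in m, angles in rad, forces in N, time in s.
With the tool pointing down it reaches from about 0.35 to 0.775 m from the base axis. Payload 5.5 kg.
Tool frame: the origin (TCP) lies on the mounting face of the last link; the fingertips stand 173 mm ahead of it and the grasp point (between the pads) lies 155 mm ahead of it; z points along the fingers, y is the direction in which the jaws open and shut (so a half turn about z gives the same grasp; the last joint's range is limited). The gripper opens to 85 mm and grips with 20 to 120 N. Pads are 22 mm wide; open, the fingers measure 114 mm over their backs; the gripper's body (76 mm by 85 mm) begins 54 mm behind the grasp point. The pads swing forward as they close: fully open they stand 13 mm farther back than shut.
Start: joints at [-1.333, 0.313, 0.046, 1.304, 0, 1.431], TCP at [0.212, -0.534, 0.405] pointing down, gripper open.
Joint ranges: [-2.76, 2.76], [-0.86, 1.69], [-1.03, 1.26], [-2.2, 2.34], [-1.47, 1.5], [-3.14, 3.14]. Speed limits (rad/s): [2.57, 2.57, 3.14, 3.14, 3.14, 3.14].

## Interface

Orientations are given as a unit quaternion [w, x, y, z].
In Python, from workcell import * gives the robot as it stands. The module is installed in compiled form; this text tells all that it offers.
- The arm moves only by the shell command python3 -m crank 'ROWS' [FORCE]. ROWS is JSON, a list of rows, each a list of 7 numbers: the shift along the tool's x, y, z in mm, then the turn, a rotation vector about the tool's x, y, z in degrees, then the opening, from 0 (shut) to 1 (fully open). A call has exactly 8 rows; each row shifts and turns the commanded pose from where the row before left it, along the tool's axes as they then stand; what a row does not reach is not made up. A row lasts 1/8 s, in which the tool goes at most 62.5 mm and 10.7 degrees, less where a joint would pass 70% of its speed; a pose out of reach is approached as far as the arm can. A call with a gripper value outside its range is refused whole. The fingers move at their own pace and stop on an object; FORCE is the grip in N (left out, the last holds). Time passes only in rows, so rows that do not move let the fingers close, or fill a call up. It gives the time, the measured TCP pose, the force and the opening at its end, in the units of the state.
- get_state(): the state, without advancing time (a new reading comes with each control period).
- read_camera(name): name is "scene" or "top"; returns the picture (420x560x3 uint8, blue, green, red); there is no depth.
- calibration(name): a dict with "fx", "fy", "cx", "cy" (pixels), "extrinsics" (4x4, takes a point from world to camera coordinates). Camera axes: x right, y down, z forward; pixel columns grow to the right and rows downward; lengths in m; the calibration is good to about 2 mm. A picture is of the moment at which its call begins. calibration takes no time and is no camera call.
- hand_in(): hands the job in, once; it reports no verdict.
The state is a dict: "clock": time; "joint_pos": joint angles; "qvel": joint speeds; "tau": joint torques, N m; "tcp_pos": TCP position; "orientation": TCP orientation; "wrist_force": force on the tool from outside, world axes, zero at the start; "ft_torque": the same for the moment, N m; "finger_gap": finger opening in m.
Only numpy, scipy, OpenCV 4.12 (cv2) and the standard library are available. Lean on these libraries where they do the work, as an engineer would, in place of code of your own. Each camera call takes 0.05 s, during which the arm holds its last target.

## Task

The tubes in the rack stand open, so without lifting or tipping the rack slide it smoothly along the bench, round the mini-centrifuge and the vortex mixer, to its place under the light panel of the photo stand: long side home against the stop rail, square to it and centred on it. Then press the shutter button on top of the camera all the way and let it go. Do not touch the centrifuge, the mixer or the stand's light panel and camera body on the way, and leave the tip box, the bottle and the waste canister where they are.

Things in the scene. Friction and masses are not known exactly. Their poses are not given: they have to be found in the camera images.
- rack: Blue block rack, 84 (x) x 120 (y) x 42 mm high, flat vertical sides, with 16 open tubes whose flipped-up caps reach 62 mm above the bench. Loose, about 0.4 kg, ordinary friction, too wide to grip across. Origin: centre of its underside, z up. May face either way round at the stop. Starts left or right, x about towards the stand; the tip box stands on the other side.
- seat (a point): Point on the bench under the camera where the centre of the rack's underside belongs. x points away from the robot side to the stop rail, y runs along it. The rail, an aluminium bar 120 mm long, 12 thick, 20 high, fixed, has its front face 42.5 mm along +x. A paper-thin white sheet lies here. The stand's column rises 155 mm along +x. The way in is open from -x.
- head: Fixed light panel and camera of the photo stand, turned as the seat: white panel 140 (x) x 170 (y) mm centred over the seat, 178 to 216 mm above the bench; on it a black camera body 62 (x) x 104 (y) mm up to 274 mm. No room for an upright hand below: lean it back towards -x by 30 to 50 degrees to push the rack home. Origin: on the bench at the seat.
- shutter (a joint): Shutter button on top of the camera, round, 24 mm across: 0 when up, 0.006 m when fully pressed down; springs back; about 4 N when fully down.
- shutter_top (a point): Centre of the top face of the shutter button, 296 mm above the bench when up (22 mm above the camera body, 10 mm above its grey collar of 40 mm diameter, which may be touched); pressed straight down. It lies 26 mm from the camera's middle along -y of the seat.
- fuge: Mini-centrifuge, fixed: round white base of 75 mm radius, clear dome on it, 112 mm high. Origin: centre of its underside.
- vortex: Vortex mixer, fixed: round tapering grey body of 68 mm radius at the foot, 118 mm high, with a black rubber cup on it up to 152 mm. Origin: centre of its underside. Mixer and centrifuge stand one on each side of the photo stand; either may be left.
- tipbox: Closed pipette-tip box, blue with a white lid, 84 x 122 x 72 mm high, loose. Origin: centre of its underside.
- bottle: Amber bottle, 70 mm across, 130 mm high, loose. Origin: centre of its underside.
- canister: White waste canister with a green rim, 110 mm across, 135 mm high, loose. Origin: centre of its underside.
There are look-alikes about, which are no part of the job. Leave any green or turquoise look-alike of the rack alone.

How it is judged:
On the way, in this order (a step that is already met when the one before it is completed fails the run):
1. the rack stands flat under the light panel, home against the stop rail, square and centred (x of rack in the frame of seat between -0.005 and 0.006 m and y of rack in the frame of seat between -0.012 and 0.012 m and angle between the x axis of rack and the x axis of seat, either way round below 0.07 rad and linear speed of rack below 0.02 m/s), for 0.2 s.
2. the shutter button is pressed down (value of joint shutter above 0.0045 m), for 0.05 s.
At the end, for the whole second after the job is handed in: The rack stands still and flat on the bench within 5 mm of the stop rail, within 12 mm of centred on it and within 4 degrees of square; the shutter button has been pressed at least 4.5 mm after that and is up again (x of rack in the frame of seat between -0.005 and 0.006 m and y of rack in the frame of seat between -0.012 and 0.012 m and angle between the x axis of rack and the x axis of seat, either way round below 0.07 rad and height (world z) of rack below 0.004 m and angle between rack's own z axis and vertical below 0.04 rad and linear speed of rack below 0.01 m/s and value of joint shutter below 0.001 m); the robot touches nothing.
It fails at once if the rack is lifted more than 8 mm or tipped more than 7 degrees (height (world z) of rack above 0.008 m or angle between rack's own z axis and vertical above 0.12 rad).
It fails at once if the rack is jerked along faster than 0.4 m/s (linear speed of rack above 0.4 m/s).
It fails at once if the mini-centrifuge or the vortex mixer is touched (over 0.5 N) (contact force between any of fuge, vortex and anything else above 0.5 N).
It fails at once if the light panel or the camera body is touched (over 1 N) (contact force between head and anything else above 1 N).
It fails at once if the tip box, bottle or canister is moved more than 15 mm (distance of any of tipbox, bottle, canister from where it was at the start of the episode above 0.015 m).
It also fails if it takes over 72 s, if anything falls off the work surface, if the arm or the gripper's body presses on something with over 40 N, if the wrist force passes 120 N, or if a joint passes its speed limit or range.

## Working session

There is one attempt and no reset: what is moved stays moved. The work goes in short steps, Python scripts to look and compute and a shell command to move; the robot and the scene stay as the last step left them, time stands still between calls to the robot, and variables do not carry over. Pictures are saved under pics/ and viewed, and the job is handed in when it is done.

```bash
mkdir -p pics; ls; python3 - <<'E'
from workcell import *
import cv2,numpy as np
np.set_printoptions(precision=4,suppress=True)
print(get_state())
for n in("scene","top"):
    c=calibration(n);print(n,c["fx"],c["fy"],c["cx"],c["cy"]);print(np.array(c["extrinsics"]))
    cv2.imwrite(f"pics/{n}0.png",read_camera(n))
E
```

```text
pics
{'clock': 0.0, 'joint_pos': array([-1.3326,  0.314 ,  0.045 ,  1.3036,  0.    ,  1.4312]), 'qvel': array([ 0.0015, -0.0012,  0.0021, -0.0013,  0.0004, -0.0006]), 'tau': array([  0.0002, -48.0635,  29.853 ,   0.0195,  -0.    ,   0.    ]), 'tcp_pos': array([ 0.2121, -0.5343,  0.4038]), 'orientation': array([-0.0009,  0.9822,  0.1878, -0.    ]), 'wrist_force': array([-0.7389, -0.4284,  0.4108]), 'ft_torque': array([ 0.0432, -0.0241, -0.0184]), 'finger_gap': 0.08565219700476541}
scene 466.6576854427078 466.6576854427078 278.8612407295943 199.20152950968475
[[-0.8193  0.5734  0.0082  0.354 ]
 [ 0.5248  0.7556 -0.392  -0.2442]
 [-0.231  -0.3168 -0.9199  1.8359]
 [ 0.      0.      0.      1.    ]]
top 492.3453547169956 492.3453547169956 284.9118500719895 210.49455673530852
[[ 0.0192 -0.9997 -0.0165  0.0843]
 [-0.9904 -0.0168 -0.1369  0.5213]
 [ 0.1366  0.019  -0.9904  1.6634]
 [ 0.      0.      0.      1.    ]]
```

View pics/scene0.png

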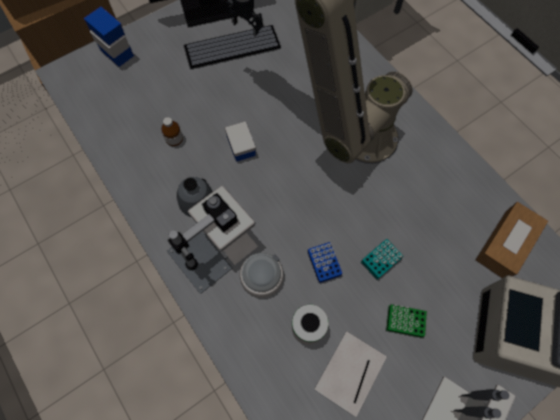

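View pics/top0.png

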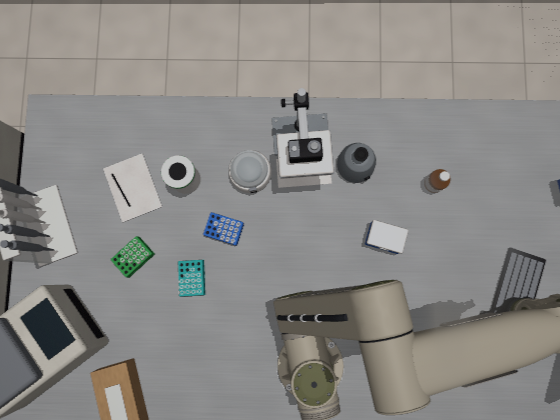

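The top view shows the blue rack at about (224,229), with the green look-alike at (132,257) and the turquoise one at (191,278). The tip box is at (386,236), the stand head at (304,152), the fuge at (249,172) and the vortex at (357,162). In the scene view the rack is at (325,262), and another blue/white box at (108,37) is not part of the job. I choose the blue rack at (224,229) and check it in a close crop.

```bash
cat > h.py <<'E'
from workcell import *
import cv2,numpy as np
np.set_printoptions(precision=4,suppress=True)
def ray(n,uv):
    c=calibration(n);E=np.array(c["extrinsics"]);R,t=E[:3,:3],E[:3,3]
    d=np.array([(uv[0]-c["cx"])/c["fx"],(uv[1]-c["cy"])/c["fy"],1.]);return -R.T@t,R.T@d
def onz(n,uv,z):
    o,d=ray(n,uv);return o+d*(z-o[2])/d[2]
def proj(n,p):
    c=calibration(n);E=np.array(c["extrinsics"]);q=E[:3,:3]@np.asarray(p,float)+E[:3,3]
    return np.array([c["cx"]+c["fx"]*q[0]/q[2],c["cy"]+c["fy"]*q[1]/q[2]])
def two(a,b):
    o1,d1=ray("top",a);o2,d2=ray("scene",b)
    A=np.stack([d1,-d2],1);s=np.linalg.lstsq(A,o2-o1,rcond=None)[0]
    p,q=o1+s[0]*d1,o2+s[1]*d2;return (p+q)/2,np.linalg.norm(p-q)
def crop(img,x,y,w,h,k,name):
    cv2.imwrite(name,cv2.resize(img[y:y+h,x:x+w],None,fx=k,fy=k,interpolation=cv2.INTER_CUBIC))
E
python3 - <<'E'
from h import *
t=cv2.imread("pics/top0.png");s=cv2.imread("pics/scene0.png")
crop(t,195,190,120,90,5,"pics/c_rack.png")
crop(t,210,80,190,140,4,"pics/c_stand.png")
crop(s,150,170,200,150,4,"pics/c_sstand.png")
E
```

```text
(no output)
```

View pics/c_rack.png

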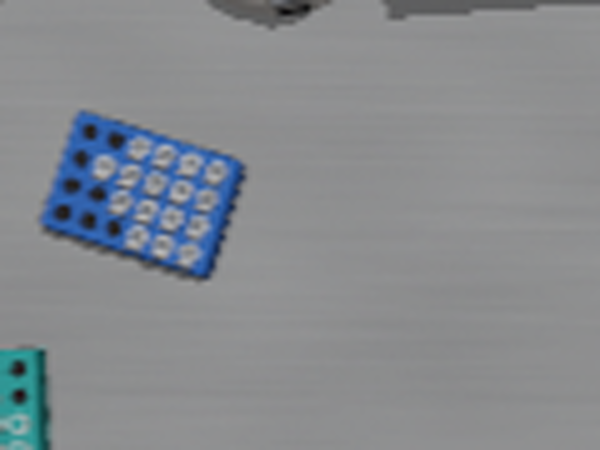

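View pics/c_stand.png

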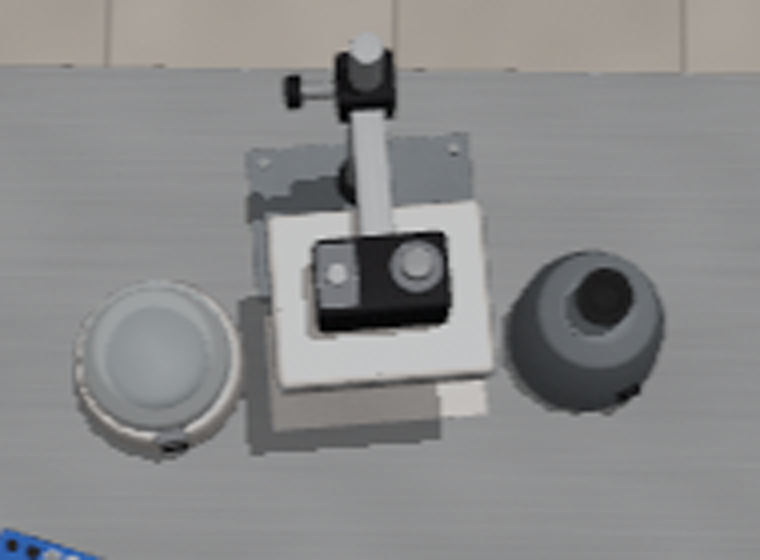

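View pics/c_sstand.png

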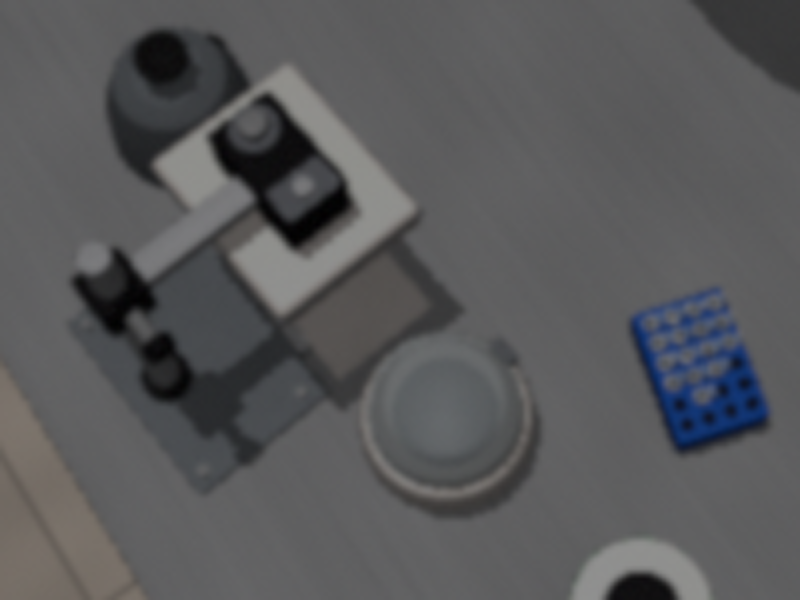

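```bash
python3 - <<'E'
from h import *
t=cv2.imread("pics/top0.png");s=cv2.imread("pics/scene0.png")
# stand
P=lambda x,y:(210+x/4-.4,80+y/4-.4)
S=lambda x,y:(150+x/4-.4,170+y/4-.4)
pan=[P(268,213),P(482,203),P(494,372),P(282,387)]
w=np.array([onz("top",p,.216) for p in pan]);print("panel top",w,w.mean(0))
print("sides",np.linalg.norm(w-np.roll(w,-1,0),axis=1))
for i in range(4):
    e=w[(i+1)%4]-w[i];print(np.degrees(np.arctan2(e[1],e[0])))
ps=[S(158,162),S(288,68),S(417,208),S(283,316)]
w2=np.array([onz("scene",p,.216) for p in ps]);print("panel scene",w2,w2.mean(0));print("sides",np.linalg.norm(w2-np.roll(w2,-1,0),axis=1))
for i in range(4):
    e=w2[(i+1)%4]-w2[i];print(np.degrees(np.arctan2(e[1],e[0])))
print("button",onz("top",P(416,262),.296),onz("scene",S(254,122),.296),two(P(416,262),S(254,122)))
# rack
for n,im in(("top",t),("scene",s)):
    hsv=cv2.cvtColor(im,cv2.COLOR_BGR2HSV)
    m=cv2.inRange(hsv,(105,120,60 if n=="top" else 30),(125,255,255))
    x,y=(195,205) if n=="top" else (290,225)
    k=np.zeros_like(m);k[y:y+60,x:x+65]=m[y:y+60,x:x+65]
    k=cv2.morphologyEx(k,cv2.MORPH_CLOSE,np.ones((5,5)))
    c=np.vstack(cv2.findContours(k,cv2.RETR_EXTERNAL,cv2.CHAIN_APPROX_NONE)[0])
    h=cv2.convexHull(c);a=cv2.approxPolyDP(h,2.5,True)[:,0];print(n,"rack px",a.tolist(),hsv[230,224])
    ww=np.array([onz(n,p,.042) for p in a]);print(ww,ww.mean(0));print(np.linalg.norm(ww-np.roll(ww,-1,0),axis=1))
    r=np.array([onz(n,p[0],.042)[:2] for p in h],np.float32);print(cv2.minAreaRect(r))
E
```

```text
panel top [[ 0.7417  0.1213  0.216 ]
 [ 0.7522 -0.0472  0.216 ]
 [ 0.6165 -0.0574  0.216 ]
 [ 0.602   0.1074  0.216 ]] [0.6781 0.031  0.216 ]
sides [0.1688 0.1361 0.1654 0.1404]
-86.42355640242906
-175.68785036281736
95.0288095272695
5.691720276331981
panel scene [[ 0.7519 -0.0414  0.216 ]
 [ 0.6239 -0.052   0.216 ]
 [ 0.6053  0.1078  0.216 ]
 [ 0.7384  0.1224  0.216 ]] [0.6799 0.0342 0.216 ]
sides [0.1285 0.1609 0.1339 0.1644]
-175.24559616310938
96.62021898042283
6.288272369931829
-85.27873198231124
button [0.6815 0.0073 0.296 ] [0.6814 0.007  0.296 ] (array([0.6814, 0.0072, 0.2964]), np.float64(0.00010523338215988127))
top rack px [[211, 213], [243, 223], [236, 244], [204, 234]] [110   4 175]
[[0.5059 0.3483 0.042 ]
 [0.4731 0.2368 0.042 ]
 [0.4006 0.2585 0.042 ]
 [0.4328 0.3695 0.042 ]] [0.4531 0.3033 0.042 ]
[0.1163 0.0757 0.1156 0.076 ]
((0.4531767964363098, 0.30329447984695435), (0.12061073631048203, 0.08338084816932678), 73.49878692626953)
scene rack px [[325, 244], [331, 247], [341, 274], [319, 281], [308, 250]] [ 0 21 12]
[[0.4189 0.2597 0.042 ]
 [0.4084 0.2802 0.042 ]
 [0.4385 0.375  0.042 ]
 [0.514  0.3516 0.042 ]
 [0.4801 0.2434 0.042 ]] [0.452  0.3019 0.042 ]
[0.023  0.0995 0.079  0.1134 0.0634]
((0.45858141779899597, 0.30876246094703674), (0.12217134982347488, 0.08497217297554016), 73.3507080078125)
```

```bash
python3 - <<'E'
from h import *
P=lambda x,y:(210+x/4-.4,80+y/4-.4)
S=lambda x,y:(150+x/4-.4,170+y/4-.4)
# fuge: base rim: extents in crops; rim centre
print("fuge rim", onz("top",P(159,366),.04),onz("scene",S(446,420),.04),two(P(159,366),S(446,420)))
# vortex cup top and foot lower edge
print("cup", onz("top",P(604,298),.152),onz("scene",S(160,55),.152),two(P(604,298),S(160,55)))
print("sheet corner",onz("top",P(488,413),0), "baseplate cnr",onz("top",P(247,148),0),onz("top",P(468,133),0))
a=onz("top",P(247,148),0);b=onz("top",P(468,133),0);print(np.degrees(np.arctan2(*(b-a)[1::-1]))+90)
# predicted seat/sheet
se=np.array([.679,.033,0]);th=np.radians(5.1);X=np.array([np.cos(th),np.sin(th),0]);Y=np.array([-np.sin(th),np.cos(th),0])
print("seat frame fuge rel", [(np.dot(p-se,X),np.dot(p-se,Y)) for p in (two(P(159,366),S(446,420))[0],two(P(604,298),S(160,55))[0],onz("top",P(488,413),0))])
print("teal",onz("top",(191,278),.042),"can",onz("top",(178,172),.135),"tip",onz("top",(387,235),.072))
E
```

```text
fuge rim [0.6558 0.2204 0.04  ] [0.661  0.2219 0.04  ] (array([0.6589, 0.2205, 0.0296]), np.float64(0.0024432634373722575))
cup [ 0.6934 -0.1516  0.152 ] [ 0.6964 -0.1528  0.152 ] (array([ 0.6952, -0.153 ,  0.1494]), np.float64(0.002822795841670156))
sheet corner [ 0.6265 -0.0694  0.    ] baseplate cnr [0.8674 0.1502 0.    ] [ 0.8842 -0.0497  0.    ]
4.807958759737119
seat frame fuge rel [(np.float64(-0.0033324871675777037), np.float64(0.18855915427309616)), (np.float64(-0.0004300056638162908), np.float64(-0.18666184564737087)), (np.float64(-0.06135038746447389), np.float64(-0.09731233023622989))]
teal [0.2826 0.4074 0.042 ] can [0.6282 0.447  0.135 ] tip [ 0.4378 -0.2501  0.072 ]
```

```bash
cat >> h.py <<'E'
from scipy.spatial.transform import Rotation as Ro, Slerp
def cur():
    s=get_state();q=s["orientation"];return s["tcp_pos"],Ro.from_quat([q[1],q[2],q[3],q[0]])
def tool(yaw,lean=0,az=0):
    """tool x at angle yaw (deg) pointing down; lean: tool z tilts toward +x_seat dir az by lean deg"""
    a=np.radians(yaw);x=np.array([np.cos(a),np.sin(a),0]);z=np.array([0,0,-1.]);y=np.cross(z,x)
    R=Ro.from_matrix(np.stack([x,y,z],1))
    b=np.radians(az);ax=np.array([np.cos(b+np.pi/2),np.sin(b+np.pi/2),0])  # left of az
    return Ro.from_rotvec(-np.radians(lean)*ax)*R
def rows(p0,R0,p1,R1,N):
    rv=(R0.inv()*R1).as_rotvec();d=(np.array(p1)-p0)/N;R=R0
    out=[]
    for i in range(N):
        out.append(np.r_[R.inv().apply(d)*1000,np.degrees(rv)/N].round(1).tolist());R=R*Ro.from_rotvec(rv/N)
    for o in out:print(o)
def st():
    s=get_state();p,R=cur();M=R.as_matrix()
    print("t",round(s["clock"],2),"tcp",p,"xyaw",np.degrees(np.arctan2(M[1,0],M[0,0])).round(1),"z",M[:,2],"F",s["wrist_force"].round(1),"gap",round(s["finger_gap"],4),"q",s["joint_pos"].round(2))
E
python3 - <<'E'
from h import *
p,R=cur();st()
rows(p,R,[.42,-.15,.405],tool(50),8)
print()
rows([.42,-.15,.405],tool(50),[.482,.4,.30],tool(73.5),10)
E
```

```text
t 0.1 tcp [ 0.212  -0.5343  0.4039] xyaw 21.6 z [-0.0004  0.0016 -1.    ] F [-0.2  0.3 -0.6] gap 0.0853 q [-1.33  0.31  0.05  1.3  -0.    1.43]
[41.9, -35.1, -0.1, -0.0, -0.0, -3.5]
[44.0, -32.4, -0.1, -0.0, -0.0, -3.5]
[45.9, -29.6, -0.1, -0.0, -0.0, -3.5]
[47.6, -26.7, -0.1, -0.0, -0.0, -3.5]
[49.2, -23.7, -0.1, -0.0, -0.0, -3.5]
[50.6, -20.6, -0.1, -0.0, -0.0, -3.5]
[51.7, -17.5, -0.1, -0.0, -0.0, -3.5]
[52.7, -14.3, -0.1, -0.0, -0.0, -3.5]

[46.1, -30.6, 10.5, 0.0, 0.0, -2.3]
[47.3, -28.7, 10.5, 0.0, 0.0, -2.3]
[48.5, -26.7, 10.5, 0.0, 0.0, -2.3]
[49.5, -24.7, 10.5, 0.0, 0.0, -2.3]
[50.5, -22.7, 10.5, 0.0, 0.0, -2.3]
[51.4, -20.6, 10.5, 0.0, 0.0, -2.3]
[52.2, -18.4, 10.5, 0.0, 0.0, -2.3]
[52.9, -16.3, 10.5, 0.0, 0.0, -2.3]
[53.5, -14.1, 10.5, 0.0, 0.0, -2.3]
[54.1, -11.9, 10.5, 0.0, 0.0, -2.3]
```

```bash
python3 -m crank '[[42,-35,0,0,0,-3.5,0.59],[44,-32,0,0,0,-3.5,0.59],[46,-30,0,0,0,-3.5,0.59],[48,-27,0,0,0,-3.5,0.59],[49,-24,0,0,0,-3.5,0.59],[51,-21,0,0,0,-3.5,0.59],[52,-17,0,0,0,-3.5,0.59],[53,-14,0,0,0,-3.5,0.59]]' 40 && python3 -m crank '[[46,-30,0,0,0,-2.3,0.59],[47,-29,0,0,0,-2.3,0.59],[48,-27,0,0,0,-2.3,0.59],[50,-25,10,0,0,-2.3,0.59],[50,-23,10,0,0,-2.3,0.59],[51,-21,10,0,0,-2.3,0.59],[52,-18,10,0,0,-2.3,0.59],[53,-16,10,0,0,-2.3,0.59]]'; python3 -c "
from h import *
st();p,R=cur();rows(p,R,[.482,.4,.19],tool(73.5),8)"
```

```text
clock: 1.1
tcp_pos: [0.4227, -0.1481, 0.4045]
orientation: [0.0, 0.907, 0.421, -0.0]
wrist_force: [0.6, -0.2, -0.2]
finger_gap: 0.0501
clock: 2.1
tcp_pos: [0.4746, 0.2906, 0.354]
orientation: [0.0, 0.828, 0.56, -0.0]
wrist_force: [0.8, 0.2, 0.8]
finger_gap: 0.0502
t 2.1 tcp [0.4746 0.2906 0.354 ] xyaw 68.1 z [-0.0003 -0.0005 -1.    ] F [0.8 0.2 0.8] gap 0.0502 q [ 0.41  0.3  -0.1   1.17 -0.    2.36]
[13.0, -4.2, 20.5, -0.0, 0.0, -0.7]
[13.1, -4.1, 20.5, -0.0, 0.0, -0.7]
[13.1, -3.9, 20.5, -0.0, 0.0, -0.7]
[13.2, -3.8, 20.5, -0.0, 0.0, -0.7]
[13.2, -3.6, 20.5, -0.0, 0.0, -0.7]
[13.3, -3.5, 20.5, -0.0, 0.0, -0.7]
[13.3, -3.3, 20.5, -0.0, 0.0, -0.7]
[13.3, -3.2, 20.5, -0.0, 0.0, -0.7]
```

```bash
python3 -m crank '[[26,-8,0,0,0,-1.4,0.59],[26,-8,10,0,0,-1.4,0.59],[26,-7,20,0,0,-1.3,0.59],[27,-6,20,0,0,-1.3,0.59],[0,0,40,0,0,0,0.59],[0,0,40,0,0,0,0.59],[0,0,25,0,0,0,0.59],[0,0,10,0,0,0,0.59]]'; python3 - <<'E'
from h import *
st();im=read_camera("top");cv2.imwrite("pics/t1.png",im);crop(im,170,180,120,90,5,"pics/t1c.png")
E
```

```text
clock: 3.1
tcp_pos: [0.4823, 0.3968, 0.1873]
orientation: [-0.0, 0.802, 0.598, -0.002]
wrist_force: [-0.1, -0.2, -0.3]
finger_gap: 0.0504
t 3.1 tcp [0.4823 0.3968 0.1873] xyaw 73.4 z [-0.0035 -0.0023 -1.    ] F [-0.1 -0.2 -0.3] gap 0.0504 q [ 0.56  0.55 -0.15  0.88 -0.    2.42]
```

View pics/t1c.png

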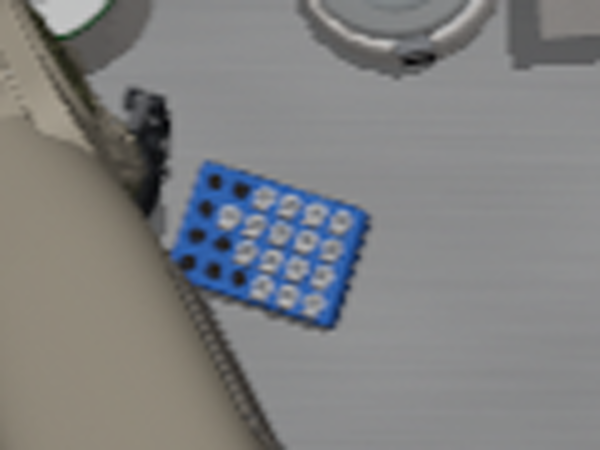

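The view shows the fingers just behind the rack's +y end (crop about (150,150)), aligned with it. The rack itself has not moved. I start the push.

```bash
python3 -m crank '[[-6,0,0,0,0,0,0.59],[-6,0,0,0,0,0,0.59],[-6,0,0,0,0,0,0.59],[-5,0,0,0,0,0,0.59],[-5,0,0,0,0,0,0.59],[-5,0,0,0,0,0,0.59],[-5,0,0,0,0,0,0.59],[-5,0,0,0,0,0,0.59]]'; python3 - <<'E'
from h import *
st();im=read_camera("top");cv2.imwrite("pics/t2.png",im);crop(im,170,180,120,90,5,"pics/t2c.png")
E
```

```text
clock: 4.15
tcp_pos: [0.4714, 0.3563, 0.1902]
orientation: [-0.0, 0.801, 0.598, 0.001]
wrist_force: [0.7, 3.2, 2.7]
finger_gap: 0.0502
t 4.15 tcp [0.4714 0.3563 0.1902] xyaw 73.5 z [ 0.0014  0.0013 -1.    ] F [0.7 3.2 2.7] gap 0.0502 q [ 0.51  0.49 -0.25  0.83  0.    2.37]
```

View pics/t2c.png

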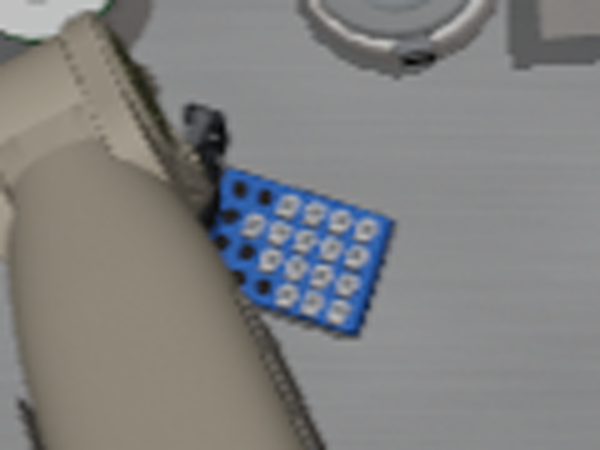

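```bash
python3 -m crank '[[-8,-1.5,0,0,0,-1.2,0.59],[-10,-2.4,0,0,0,-1.9,0.59],[-10,-2.4,0,0,0,-1.9,0.59],[-10,-2.4,0,0,0,-1.9,0.59],[-10,-2.4,0,0,0,-1.9,0.59],[-10,-2.4,0,0,0,-1.9,0.59],[-10,-2.4,0,0,0,-1.9,0.59],[-8,-1.5,0,0,0,-1.2,0.59]]'; python3 - <<'E'
from h import *
st();im=read_camera("top");cv2.imwrite("pics/t3.png",im);crop(im,180,160,160,120,5,"pics/t3c.png")
E
```

```text
clock: 5.2
tcp_pos: [0.4395, 0.2843, 0.1896]
orientation: [-0.0, 0.723, 0.69, -0.0]
wrist_force: [0.4, 3.3, 3.6]
finger_gap: 0.0501
t 5.2 tcp [0.4395 0.2843 0.1896] xyaw 87.3 z [-0.0008 -0.     -1.    ] F [0.4 3.3 3.6] gap 0.0501 q [ 0.42  0.38 -0.42  0.76  0.    2.04]
```

View pics/t3c.png

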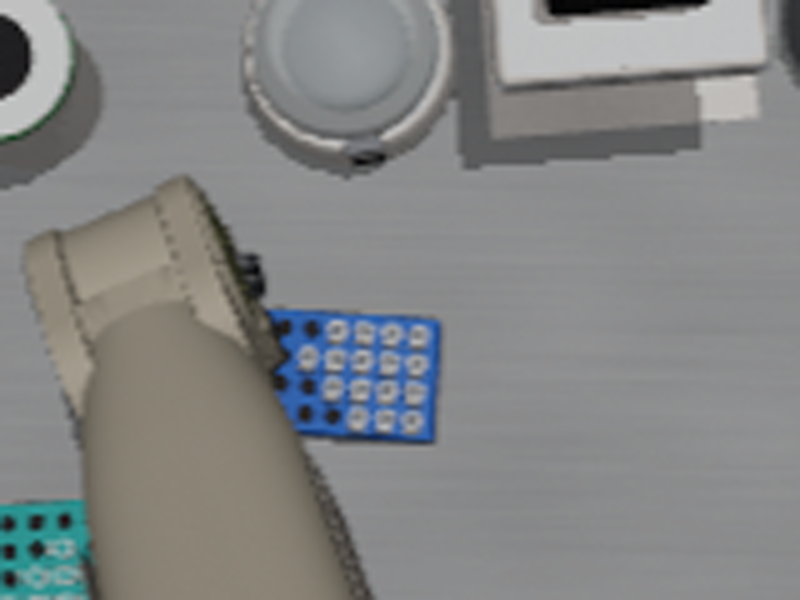

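The rack now sits at about crop (355,375), nearly aligned and following the fingers. I finish the turn and push straight.

```bash
python3 -m crank '[[-8,-1.5,0,0,0,-1.2,0.59],[-10,-2.4,0,0,0,-1.9,0.59],[-10,-2.4,0,0,0,-1.9,0.59],[-10,-2.4,0,0,0,-1.9,0.59],[-9,-1,0,0,0,-0.8,0.59],[-10,0,0,0,0,0,0.59],[-10,0,0,0,0,0,0.59],[-8,0,0,0,0,0,0.59]]'; python3 - <<'E'
from h import *
st();im=read_camera("top");cv2.imwrite("pics/t4.png",im);crop(im,200,160,160,120,5,"pics/t4c.png")
E
```

```text
clock: 6.25
tcp_pos: [0.4332, 0.2091, 0.1894]
orientation: [0.0, 0.676, 0.737, -0.0]
wrist_force: [-0.1, 1.9, -1.1]
finger_gap: 0.05
t 6.25 tcp [0.4332 0.2091 0.1894] xyaw 94.9 z [-0.0006 -0.0007 -1.    ] F [-0.1  1.9 -1.1] gap 0.05 q [ 0.28  0.32 -0.53  0.73 -0.    1.77]
```

View pics/t4c.png

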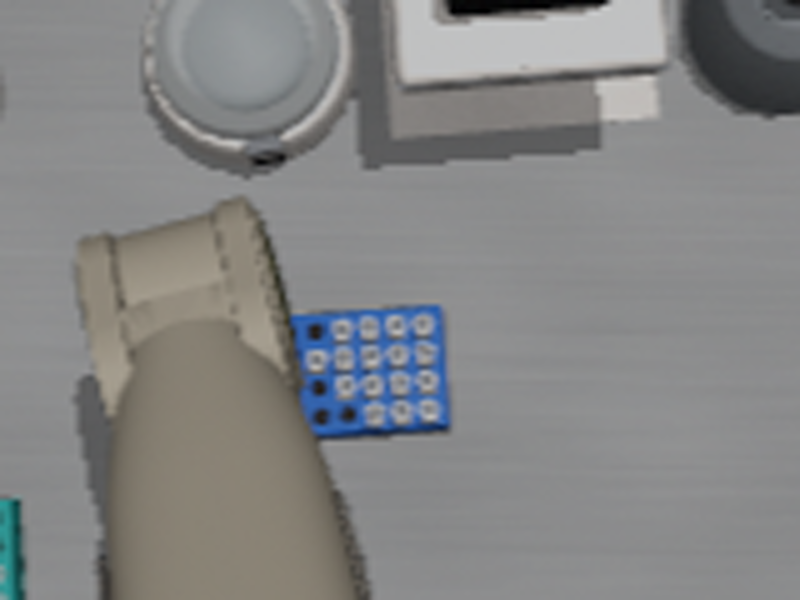

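```bash
python3 - <<'E'
from h import *
a=onz("top",(200+440/5-.4,160+307/5-.4),.042);b=onz("top",(200+449/5-.4,160+428/5-.4),.042)
print(a,b,np.linalg.norm(a-b),np.degrees(np.arctan2(*(a-b)[1::-1])))
m=(a+b)/2;th=np.radians(5);c=m+.06*np.array([-np.sin(th),np.cos(th),0]);print("centre",c)
se=np.array([.679,.033,0]);print("in seat",np.dot(c-se,[np.cos(th),np.sin(th),0]),np.dot(c-se,[-np.sin(th),np.cos(th),0]))
E
```

```text
[0.4827 0.0837 0.042 ] [0.3998 0.076  0.042 ] 0.08324660998714858 5.285256428323126
centre [0.436  0.1397 0.042 ]
in seat -0.23279059293422594 0.1274296637149041
```

```bash
python3 -m crank '[[-8,0,0,0,0,0,0.59],[-10,0,0,0,0,0,0.59],[-10,0,0,0,0,0,0.59],[-10,0,0,0,0,0,0.59],[-10,0,0,0,0,0,0.59],[-10,0,0,0,0,0,0.59],[-10,0,0,0,0,0,0.59],[-10,0,0,0,0,0,0.59]]' && python3 -m crank '[[-10,0,0,0,0,0,0.59],[-10,0,0,0,0,0,0.59],[-10,0,0,0,0,0,0.59],[-8,0,0,0,0,0,0.59],[-6,0,0,0,0,0,0.59],[-4,0,0,0,0,0,0.59],[-2,0,0,0,0,0,0.59],[8,0,0,0,0,0,0.59]]'; python3 - <<'E'
from h import *
st();im=read_camera("top");cv2.imwrite("pics/t5.png",im);crop(im,220,160,160,120,5,"pics/t5c.png")
E
```

```text
clock: 7.3
tcp_pos: [0.44, 0.1315, 0.1897]
orientation: [0.0, 0.676, 0.737, -0.0]
wrist_force: [-0.2, 1.6, -0.9]
finger_gap: 0.0501
clock: 8.3
tcp_pos: [0.4438, 0.0902, 0.1898]
orientation: [0.0, 0.676, 0.737, -0.0]
wrist_force: [0.1, -0.1, 0.0]
finger_gap: 0.0503
t 8.3 tcp [0.4438 0.0902 0.1898] xyaw 94.9 z [ 0.0004 -0.0007 -1.    ] F [ 0.1 -0.1  0. ] gap 0.0503 q [ 0.02  0.27 -0.6   0.7  -0.    1.51]
```

View pics/t5c.png

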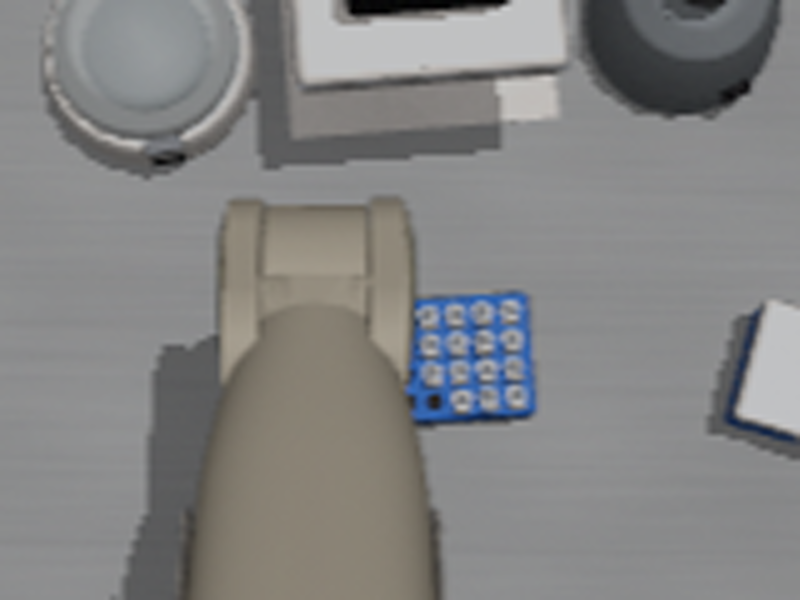

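The rack's right side shows corners at crop (526,292) and (535,413), and it is square and near the seat line. I measure it, then back off, lift, and go round behind it.

```bash
python3 - <<'E'
from h import *
st()
a=onz("top",(220+526/5-.4,160+293/5-.4),.042);b=onz("top",(220+535/5-.4,160+413/5-.4),.042)
print(a,b,np.linalg.norm(a-b),np.degrees(np.arctan2(*(a-b)[1::-1])))
m=(a+b)/2;th=np.radians(5);c=m+.06*np.array([-np.sin(th),np.cos(th),0]);print("centre",c)
X=np.array([np.cos(th),np.sin(th),0]);Y=np.array([-np.sin(th),np.cos(th),0])
se=np.array([.679,.033,0]);print("in seat",np.dot(c-se,X),np.dot(c-se,Y))
p,R=cur();rows(p+Y*.02+[0,0,.1],tool(95),(c-X*.085)*[1,1,0]+[0,0,.29],tool(185),12)
E
```

```text
t 8.35 tcp [0.4436 0.0911 0.1898] xyaw 94.9 z [ 0.0002  0.0001 -1.    ] F [-0.2 -0.5 -0.2] gap 0.0507 q [ 0.02  0.27 -0.6   0.7   0.    1.51]
[ 0.4945 -0.0437  0.042 ] [ 0.4123 -0.0505  0.042 ] 0.0825329052428016 4.7224230056524465
centre [0.4482 0.0127 0.042 ]
in seat -0.23170937731507588 -0.0001052686464161727
[-8.2, -7.3, -0.0, 0.0, 0.0, -7.5]
[-7.2, -8.3, -0.0, 0.0, 0.0, -7.5]
[-6.0, -9.1, -0.0, 0.0, 0.0, -7.5]
[-4.8, -9.9, -0.0, 0.0, 0.0, -7.5]
[-3.5, -10.4, -0.0, 0.0, 0.0, -7.5]
[-2.1, -10.8, -0.0, 0.0, 0.0, -7.5]
[-0.7, -10.9, -0.0, 0.0, 0.0, -7.5]
[0.8, -10.9, -0.0, 0.0, 0.0, -7.5]
[2.2, -10.7, -0.0, 0.0, 0.0, -7.5]
[3.6, -10.4, -0.0, 0.0, 0.0, -7.5]
[4.9, -9.8, -0.0, 0.0, 0.0, -7.5]
[6.1, -9.1, -0.0, 0.0, 0.0, -7.5]
```

```bash
python3 -m crank '[[10,0,0,0,0,0,0.59],[10,0,-10,0,0,0,0.59],[0,0,-25,0,0,0,0.59],[0,0,-30,0,0,0,0.59],[0,0,-35,0,0,0,0.59],[-8,-7,0,0,0,-7.5,0.8],[-7,-8,0,0,0,-7.5,0.8],[-6,-9,0,0,0,-7.5,0.8]]' && python3 -m crank '[[-5,-10,0,0,0,-7.5,0.8],[-3.5,-10.5,0,0,0,-7.5,0.8],[-2,-11,0,0,0,-7.5,0.8],[-1,-11,0,0,0,-7.5,0.8],[1,-11,0,0,0,-7.5,0.8],[2,-11,0,0,0,-7.5,0.8],[3.5,-10.5,0,0,0,-7.5,0.8],[5,-10,0,0,0,-7.5,0.8]]'; python3 - <<'E'
from h import *
st();th=np.radians(5);X=np.array([np.cos(th),np.sin(th),0]);c=np.array([.4482,.0127,0])
p,R=cur();rows(p,R,c-X*.085+[0,0,.188],tool(185),4)
im=read_camera("scene");crop(im,180,150,200,150,4,"pics/s6c.png")
E
```

```text
clock: 9.35
tcp_pos: [0.4226, 0.0849, 0.2906]
orientation: [0.0, 0.517, 0.856, 0.0]
wrist_force: [-0.2, -1.0, 0.1]
finger_gap: 0.0681
clock: 10.35
tcp_pos: [0.37, 0.0131, 0.2904]
orientation: [0.0, 0.02, 1.0, -0.0]
wrist_force: [0.6, -0.4, -0.1]
finger_gap: 0.0685
t 10.35 tcp [0.37   0.0131 0.2904] xyaw 177.7 z [ 0.0008 -0.0003 -1.    ] F [ 0.6 -0.4 -0.1] gap 0.0685 q [-0.18 -0.01 -0.63  0.95 -0.   -0.14]
[1.6, -2.0, 25.6, -0.0, 0.0, -1.8]
[1.6, -2.0, 25.6, -0.0, 0.0, -1.8]
[1.7, -1.9, 25.6, -0.0, 0.0, -1.8]
[1.7, -1.8, 25.6, -0.0, 0.0, -1.8]
```

View pics/s6c.png

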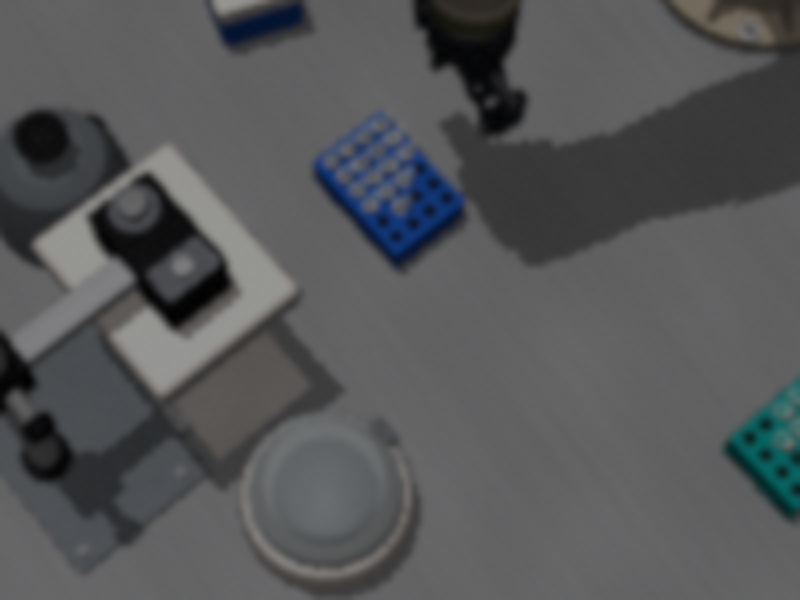

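The rack stands at scene crop (390,185), square to the stand, with the hand behind it and nothing disturbed. I lower the hand behind the rack.

```bash
python3 -m crank '[[2,-2,20,0,0,-1.8,0.8],[2,-2,25,0,0,-1.8,0.8],[2,-2,25,0,0,-1.8,0.8],[1,-2,20,0,0,-1.8,0.8],[0,0,10,0,0,0,0.8],[0,0,7,0,0,0,0.8],[0,0,0,0,0,0,0.8],[0,0,0,0,0,0,0.8]]'; python3 - <<'E'
from h import *
st();th=np.radians(5);X=np.array([np.cos(th),np.sin(th),0]);Y=np.array([-np.sin(th),np.cos(th),0])
p,R=cur();se=np.array([.679,.033,0]);print("seat xy of tcp",np.dot(p-se,X),np.dot(p-se,Y))
E
```

```text
clock: 11.4
tcp_pos: [0.3636, 0.0048, 0.1832]
orientation: [0.0, -0.04, 0.999, -0.0]
wrist_force: [-0.4, -0.1, 0.4]
finger_gap: 0.0684
t 11.4 tcp [0.3636 0.0048 0.1832] xyaw -175.4 z [ 0.001  -0.0003 -1.    ] F [-0.4 -0.1  0.4] gap 0.0684 q [-0.21  0.13 -0.81  0.63 -0.   -0.29]
seat xy of tcp -0.3166174301549675 -0.0005975214164786434
```

```bash
python3 -m crank '[[-7,0,0,0,0,-0.4,0.8],[-7,0,0,0,0,0,0.8],[-7,0,0,0,0,0,0.8],[-5,0,0,0,0,0,0.8],[-5,0,0,0,0,0,0.8],[-6,0,0,0,0,0,0.8],[-8,0,0,0,0,0,0.8],[-10,0,0,0,0,0,0.8]]' && python3 -m crank '[[-10,0,0,0,0,0,0.8],[-10,0,0,0,0,0,0.8],[-10,0,0,0,0,0,0.8],[-10,0,0,0,0,0,0.8],[-10,0,0,0,0,0,0.8],[-8,0,0,0,0,0,0.8],[-6,0,0,0,0,0,0.8],[-3,0,0,0,0,0,0.8]]'; python3 - <<'E'
from h import *
st();th=np.radians(5);X=np.array([np.cos(th),np.sin(th),0]);Y=np.array([-np.sin(th),np.cos(th),0])
p,R=cur();se=np.array([.679,.033,0]);print("seat xy of tcp",np.dot(p-se,X),np.dot(p-se,Y))
im=read_camera("top");crop(im,220,120,160,120,5,"pics/t7c.png")
im=read_camera("scene");crop(im,180,150,200,150,4,"pics/s7c.png")
E
```

```text
clock: 12.4
tcp_pos: [0.4184, 0.0097, 0.1825]
orientation: [-0.0, -0.044, 0.999, 0.0]
wrist_force: [-0.9, -0.1, -0.9]
finger_gap: 0.068
clock: 13.4
tcp_pos: [0.4849, 0.0155, 0.1827]
orientation: [-0.0, -0.044, 0.999, -0.0]
wrist_force: [-3.7, -0.1, 2.5]
finger_gap: 0.0685
t 13.4 tcp [0.4849 0.0155 0.1827] xyaw -175.0 z [-0.0004 -0.0002 -1.    ] F [-3.7 -0.1  2.5] gap 0.0685 q [-0.13  0.33 -0.53  0.71 -0.   -0.22]
seat xy of tcp -0.19484323202115447 -0.000532991437877637
```

View pics/t7c.png

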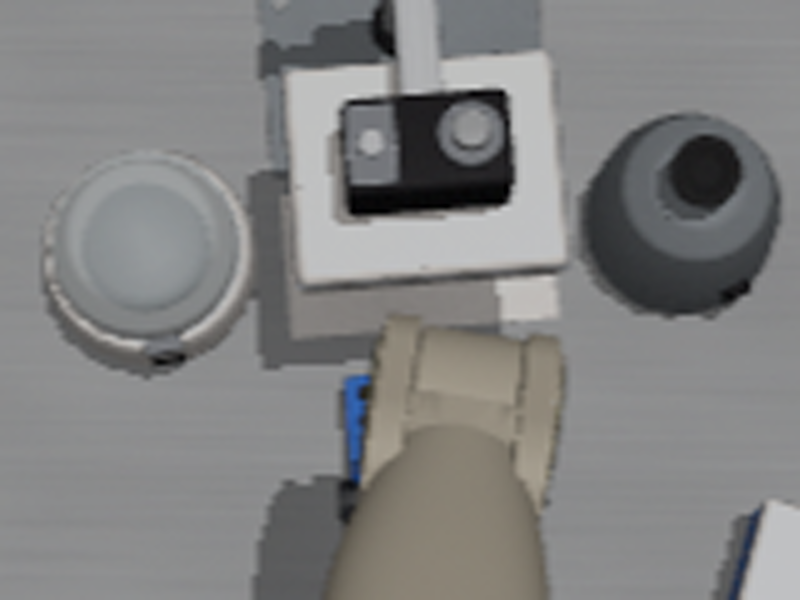

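View pics/s7c.png

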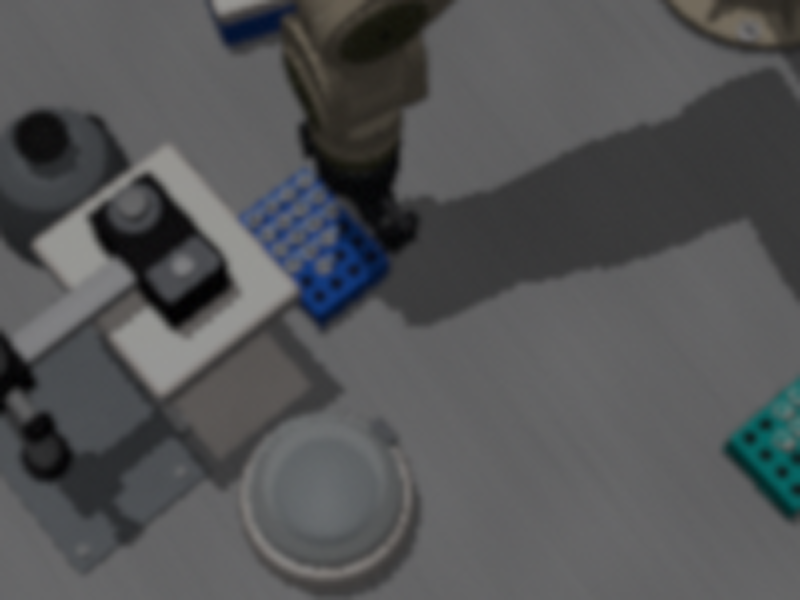

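The rack is following square to the stand, at scene crop (315,245), and the wrist front is nearing the panel's edge in the top view. I now back off slightly and lean the hand.

```bash
python3 - <<'E'
from h import *
print([onz("top",(300,183),z)[0].round(3) for z in(.2,.25,.3,.35,.4)])
th=np.radians(5);X=np.array([np.cos(th),np.sin(th),0]);Y=np.array([-np.sin(th),np.cos(th),0]);se=np.array([.679,.033,0])
p,R=cur();R1=tool(185,40,5)
print(R1.as_matrix())
tip=se+X*(-.196)+np.array([0,0,.022])
p1=tip-R1.apply([-.011,0,.164]);print(p1)
rows(p,R,p1,R1,12)
E
```

```text
[np.float64(0.585), np.float64(0.575), np.float64(0.565), np.float64(0.556), np.float64(0.546)]
[[-0.7631 -0.0872  0.6403]
 [-0.0668  0.9962  0.056 ]
 [-0.6428  0.     -0.766 ]]
[0.3703 0.006  0.1406]
[9.6, 0.1, 3.5, 0.0, -3.3, 0.0]
[9.8, 0.1, 2.9, 0.0, -3.3, 0.0]
[9.9, 0.1, 2.4, 0.0, -3.3, 0.0]
[10.1, 0.1, 1.8, 0.0, -3.3, 0.0]
[10.1, 0.1, 1.2, 0.0, -3.3, 0.0]
[10.2, 0.1, 0.6, 0.0, -3.3, 0.0]
[10.2, 0.1, 0.0, 0.0, -3.3, 0.0]
[10.2, 0.0, -0.6, 0.0, -3.3, 0.0]
[10.2, 0.0, -1.2, 0.0, -3.3, 0.0]
[10.1, 0.0, -1.8, 0.0, -3.3, 0.0]
[9.9, 0.0, -2.3, 0.0, -3.3, 0.0]
[9.8, 0.0, -2.9, 0.0, -3.3, 0.0]
```

```bash
python3 -m crank '[[15,0,0,0,-3.3,0,0.8],[11,0,1,0,-3.3,0,0.8],[10,0,1,0,-3.3,0,0.8],[10,0,1,0,-3.3,0,0.8],[9,0,1,0,-3.3,0,0.8],[9,0,0,0,-3.3,0,0.8],[9,0,0,0,-3.3,0,0.8],[9,0,0,0,-3.3,0,0.8]]'; cat > g.py <<'E'
from h import *
th=np.radians(5);X=np.array([np.cos(th),np.sin(th),0]);Y=np.array([-np.sin(th),np.cos(th),0]);se=np.array([.679,.033,0])
def info(L=.164):
    st();p,R=cur();tip=p+R.apply([-.011,0,L]);low=p+R.apply([.011,0,L])
    print("tipfront seat",np.dot(tip-se,X).round(4),np.dot(tip-se,Y).round(4),"z",tip[2].round(4),"low",low[2].round(4));return p,R
def to(x,z,lean,N,L=.164,y=0):
    p,R=cur();R1=tool(185,lean,5);rows(p,R,se+X*x+Y*y+np.array([0,0,z])-R1.apply([-.011,0,L]),R1,N)
E
python3 - <<'E'
from g import *
info();to(-.196,.022,40,5)
E
```

```text
clock: 14.5
tcp_pos: [0.406, 0.0084, 0.1646]
orientation: [0.23, -0.043, 0.972, 0.01]
wrist_force: [0.5, 0.0, 0.3]
finger_gap: 0.0684
t 14.5 tcp [0.406  0.0084 0.1646] xyaw -174.9 z [ 0.4466  0.0389 -0.8939] F [0.5 0.  0.3] gap 0.0684 q [-0.22  0.1  -1.02  0.    0.14 -0.28]
tipfront seat -0.1908 -0.0008 z 0.023 low 0.0131
[8.5, 0.2, 1.1, -0.0, -2.7, 0.0]
[8.6, 0.2, 0.7, -0.0, -2.7, 0.0]
[8.6, 0.2, 0.3, -0.0, -2.7, 0.0]
[8.6, 0.2, -0.1, -0.0, -2.7, 0.0]
[8.6, 0.1, -0.5, -0.0, -2.7, 0.0]
```

Joint 3 is near its limit at this radius, so I add the rest of the lean while moving forward.

```bash
python3 - <<'E'
from g import *
to(-.13,.022,28,8)
E
```

```text
[-6.3, 0.1, 3.6, -0.0, -0.2, 0.0]
[-6.2, 0.1, 3.6, -0.0, -0.2, 0.0]
[-6.2, 0.1, 3.6, -0.0, -0.2, 0.0]
[-6.2, 0.1, 3.6, -0.0, -0.2, 0.0]
[-6.2, 0.1, 3.6, -0.0, -0.2, 0.0]
[-6.2, 0.1, 3.6, -0.0, -0.2, 0.0]
[-6.2, 0.1, 3.7, -0.0, -0.2, 0.0]
[-6.2, 0.1, 3.7, -0.0, -0.2, 0.0]
```

```bash
python3 -m crank '[[-4.5,0,2.5,0,0,0,0.8],[-6,0.1,3.5,0,-0.2,0,0.8],[-6.5,0.1,3.6,0,-0.2,0,0.8],[-6.5,0.1,3.6,0,-0.2,0,0.8],[-6.5,0.1,3.7,0,-0.2,0,0.8],[-6.5,0.1,3.7,0,-0.2,0,0.8],[-6.5,0.1,3.7,0,-0.2,0,0.8],[-6.5,0.1,3.7,0,-0.2,0,0.8]]'
python3 - <<'E'
from g import *
info();to(-.075,.022,37,8)
im=read_camera("scene");crop(im,180,150,200,150,4,"pics/s8c.png")
im=read_camera("top");crop(im,220,120,160,120,5,"pics/t8c.png")
E
```

```text
clock: 15.5
tcp_pos: [0.4628, 0.0143, 0.1614]
orientation: [0.24, -0.043, 0.97, 0.011]
wrist_force: [-3.7, 0.1, 1.5]
finger_gap: 0.0684
t 15.5 tcp [0.4628 0.0143 0.1614] xyaw -174.9 z [ 0.4647  0.041  -0.8845] F [-3.7  0.1  1.5] gap 0.0684 q [-0.18  0.2  -0.92 -0.01  0.12 -0.24]
tipfront seat -0.1308 0.0003 z 0.0215 low 0.0112
[-2.9, -0.0, 3.7, 0.0, -1.1, 0.0]
[-2.9, -0.0, 3.7, 0.0, -1.1, 0.0]
[-2.8, -0.0, 3.8, 0.0, -1.1, 0.0]
[-2.7, -0.0, 3.9, 0.0, -1.1, 0.0]
[-2.6, -0.0, 3.9, 0.0, -1.1, 0.0]
[-2.6, -0.0, 4.0, 0.0, -1.1, 0.0]
[-2.5, -0.0, 4.0, 0.0, -1.1, 0.0]
[-2.4, -0.0, 4.1, 0.0, -1.1, 0.0]
```

View pics/s8c.png

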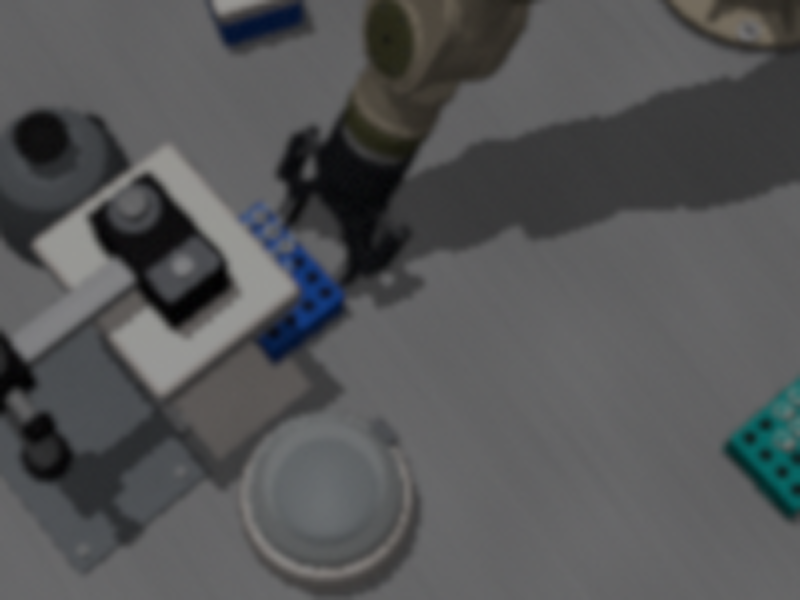

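View pics/t8c.png

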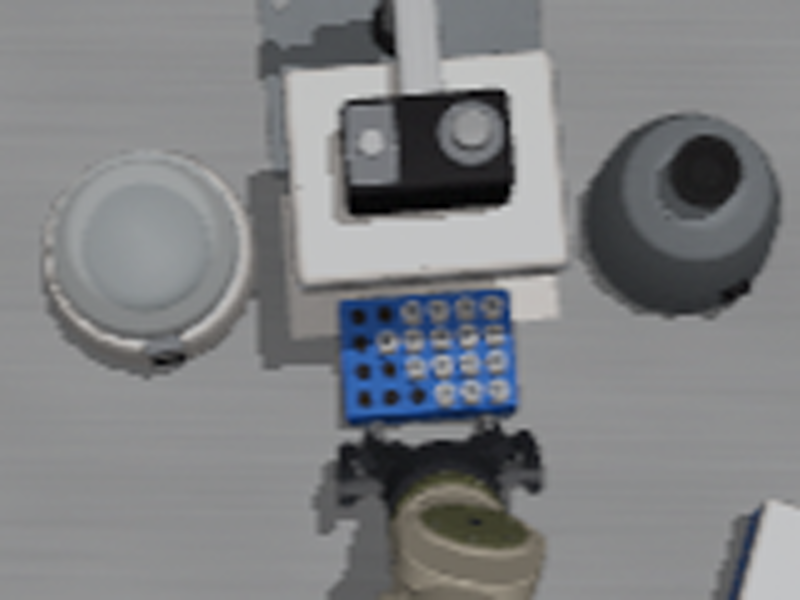

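The top view shows the whole rack with corners at crop (339,300), (511,288), (518,410) and (349,425). Its front edge is just short of the panel, and the panel is clear of the hand. I check the centring and the angle.

```bash
python3 - <<'E'
from g import *
im=cv2.imread("pics/t8c.png")
hsv=cv2.cvtColor(im,cv2.COLOR_BGR2HSV);m=cv2.inRange(hsv,(105,120,80),(125,255,255))
m=cv2.morphologyEx(m,cv2.MORPH_CLOSE,np.ones((25,25)))
c=max(cv2.findContours(m,cv2.RETR_EXTERNAL,cv2.CHAIN_APPROX_NONE)[0],key=cv2.contourArea)
px=cv2.convexHull(c)[:,0];print(cv2.approxPolyDP(cv2.convexHull(c),10,True)[:,0].tolist())
w=np.array([onz("top",(220+u/5-.4,120+v/5-.4),.042) for u,v in px])-[se[0],se[1],0]
q=np.stack([w@X,w@Y],1).astype(np.float32);print(cv2.minAreaRect(q))
def W(u,v,z):
    d=onz("top",(220+u/5-.4,120+v/5-.4),z)-se;return np.array([d@X,d@Y]).round(4)
print("sheet left",W(292,337,0),"right",W(559,317,0)); a=W(292,337,0);b=W(559,317,0)
print("sheet angle vs 5deg",np.degrees(np.arctan2(a[0]-b[0],a[1]-b[1])))
for u,v in((286,70),(545,52),(565,262),(303,279)):print("panel",W(u,v,.216))
E
```

```text
[[506, 293], [514, 408], [347, 419], [343, 301]]
((-0.08984331786632538, 0.00038487091660499573), (0.08628634363412857, 0.11959540098905563), 1.0456854104995728)
sheet left [-0.0626  0.0934] right [-0.0617 -0.0967]
sheet angle vs 5deg -0.27125626668815067
panel [0.0676 0.082 ]
panel [ 0.0674 -0.0816]
panel [-0.0681 -0.0832]
panel [-0.0672  0.0803]
```

```bash
python3 -m crank '[[-3,0,3.7,0,-1.1,0,0.8],[-3,0,3.7,0,-1.1,0,0.8],[-3,0,3.8,0,-1.1,0,0.8],[-3,0,3.9,0,-1.1,0,0.8],[-2.6,0,3.9,0,-1.1,0,0.8],[-2.6,0,4,0,-1.1,0,0.8],[-2.5,0,4,0,-1.1,0,0.8],[-2.5,0,4,0,-1.1,0,0.8]]'
python3 - <<'E'
from g import *
info();to(-.05,.022,40,6)
im=read_camera("scene");crop(im,180,150,200,150,4,"pics/s9c.png")
E
```

```text
clock: 16.6
tcp_pos: [0.4976, 0.0173, 0.1465]
orientation: [0.314, -0.042, 0.948, 0.014]
wrist_force: [-1.9, -0.3, -1.4]
finger_gap: 0.0684
t 16.6 tcp [0.4976 0.0173 0.1465] xyaw -175.0 z [ 0.5947  0.0525 -0.8022] F [-1.9 -0.3 -1.4] gap 0.0684 q [-0.17  0.28 -0.95 -0.29  0.15 -0.2 ]
tipfront seat -0.0753 0.0003 z 0.0215 low 0.0083
[-1.8, -0.0, 2.6, 0.0, -0.6, 0.0]
[-1.8, -0.0, 2.6, 0.0, -0.6, 0.0]
[-1.8, -0.0, 2.6, 0.0, -0.6, 0.0]
[-1.8, -0.0, 2.7, 0.0, -0.6, 0.0]
[-1.7, -0.0, 2.7, 0.0, -0.6, 0.0]
[-1.7, -0.0, 2.7, 0.0, -0.6, 0.0]
```

View pics/s9c.png

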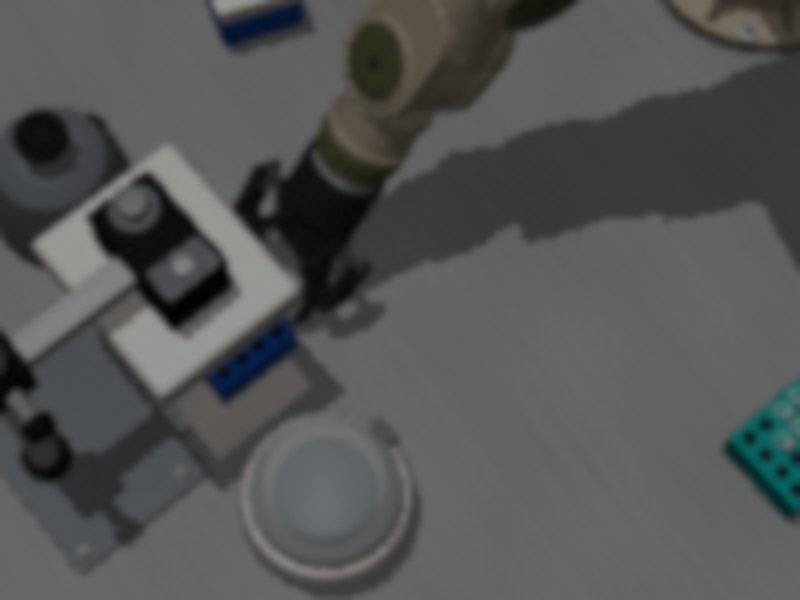

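The hand leans clear of the panel and the rack is sliding under it at scene crop (250,360). I push on gently until about 8 mm before the rail.

```bash
python3 -m crank '[[-1.8,0,2.6,0,-0.6,0,0.8],[-1.8,0,2.6,0,-0.6,0,0.8],[-1.8,0,2.6,0,-0.6,0,0.8],[-1.8,0,2.7,0,-0.6,0,0.8],[-1.7,0,2.7,0,-0.6,0,0.8],[-1.7,0,2.7,0,0,0,0.8],[0,0,0,0,0,0,0.8],[0,0,0,0,0,0,0.8]]'
python3 - <<'E'
from g import *
info();to(-.0405,.022,40,8)
E
```

```text
clock: 17.65
tcp_pos: [0.5159, 0.0188, 0.1411]
orientation: [0.339, -0.042, 0.94, 0.015]
wrist_force: [0.3, -0.3, 0.5]
finger_gap: 0.0681
t 17.65 tcp [0.5159 0.0188 0.1411] xyaw -174.9 z [ 0.6358  0.056  -0.7698] F [ 0.3 -0.3  0.5] gap 0.0681 q [-0.16  0.33 -0.95 -0.38  0.16 -0.19]
tipfront seat -0.0505 0.0001 z 0.0219 low 0.0079
[-0.9, -0.0, 0.8, 0.0, -0.0, 0.0]
[-0.9, -0.0, 0.8, 0.0, -0.0, 0.0]
[-0.9, -0.0, 0.8, 0.0, -0.0, 0.0]
[-0.9, -0.0, 0.8, 0.0, -0.0, 0.0]
[-0.9, -0.0, 0.8, 0.0, -0.0, 0.0]
[-0.9, -0.0, 0.8, 0.0, -0.0, 0.0]
[-0.8, -0.0, 0.8, 0.0, -0.0, 0.0]
[-0.8, -0.0, 0.8, 0.0, -0.0, 0.0]
```

```bash
python3 -m crank '[[-0.9,0,0.8,0,0,0,0.8],[-0.9,0,0.8,0,0,0,0.8],[-0.9,0,0.8,0,0,0,0.8],[-0.9,0,0.8,0,0,0,0.8],[-0.9,0,0.8,0,0,0,0.8],[-0.9,0,0.8,0,0,0,0.8],[-0.8,0,0.8,0,0,0,0.8],[-0.8,0,0.8,0,0,0,0.8]]'
python3 -c "
from g import *
info()"
```

```text
clock: 18.65
tcp_pos: [0.5249, 0.0197, 0.1403]
orientation: [0.338, -0.041, 0.94, 0.015]
wrist_force: [-4.2, -0.0, 2.1]
finger_gap: 0.0685
t 18.65 tcp [0.5249 0.0197 0.1403] xyaw -174.9 z [ 0.6349  0.056  -0.7705] F [-4.2 -0.   2.1] gap 0.0685 q [-0.15  0.34 -0.93 -0.37  0.15 -0.19]
tipfront seat -0.0416 0.0003 z 0.0209 low 0.0069
```

```bash
python3 -m crank '[[-0.5,0,0.4,0,0,0,0.8],[-0.5,0,0.4,0,0,0,0.8],[-0.5,0,0.4,0,0,0,0.8],[-0.5,0,0.4,0,0,0,0.8],[-0.5,0,0.4,0,0,0,0.8],[-0.5,0,0.4,0,0,0,0.8],[0,0,0,0,0,0,0.8],[0,0,0,0,0,0,0.8]]'
python3 -c "
from g import *
info()"
```

```text
clock: 19.65
tcp_pos: [0.5265, 0.0201, 0.1395]
orientation: [0.336, -0.041, 0.941, 0.015]
wrist_force: [-14.8, -2.2, 10.4]
finger_gap: 0.0685
t 19.65 tcp [0.5265 0.0201 0.1395] xyaw -175.0 z [ 0.6318  0.0555 -0.7731] F [-14.8  -2.2  10.4] gap 0.0685 q [-0.15  0.35 -0.92 -0.37  0.15 -0.19]
tipfront seat -0.0405 0.0004 z 0.0196 low 0.0057
```

The force rose to 15 N at tip x = -40.5 mm in the seat frame, where the rail should stop it. So the rack is home, and I back off.

```bash
python3 -m crank '[[0.8,0,-0.7,0,0,0,0.8],[0.8,0,-0.7,0,0,0,0.8],[2,0,-1.7,0,0,0,0.8],[5,0,-4.2,0,0,0,0.8],[8,0,-6.5,0,0,0,0.8],[10,0,-8,0,0,0,0.8],[10,0,-8,0,0,0,0.8],[10,0,-8,0,0,0,0.8]]'
python3 - <<'E'
from g import *
info();im=read_camera("scene");crop(im,180,150,200,150,4,"pics/s10c.png")
im=read_camera("top");crop(im,240,110,120,90,6,"pics/t10c.png")
p,R=cur();rows(p,R,p*[1,1,0]+[0,0,.30],tool(185),12)
E
```

```text
clock: 20.65
tcp_pos: [0.4768, 0.0143, 0.1437]
orientation: [0.334, -0.042, 0.941, 0.015]
wrist_force: [0.3, -0.3, 0.7]
finger_gap: 0.0682
t 20.65 tcp [0.4768 0.0143 0.1437] xyaw -175.0 z [ 0.6279  0.0566 -0.7762] F [ 0.3 -0.3  0.7] gap 0.0682 q [-0.18  0.27 -1.03 -0.39  0.17 -0.21]
tipfront seat -0.0911 -0.0008 z 0.0233 low 0.0094
[-8.2, 0.0, -10.1, 0.0, 3.3, 0.0]
[-7.6, 0.0, -10.6, 0.0, 3.3, 0.0]
[-7.0, 0.0, -11.0, 0.0, 3.3, 0.0]
[-6.4, 0.0, -11.3, 0.0, 3.3, 0.0]
[-5.7, 0.0, -11.7, 0.0, 3.3, 0.0]
[-5.0, 0.0, -12.0, 0.0, 3.3, 0.0]
[-4.4, 0.0, -12.3, 0.0, 3.3, 0.0]
[-3.6, 0.0, -12.5, 0.0, 3.3, 0.0]
[-2.9, 0.0, -12.7, 0.0, 3.3, 0.0]
[-2.2, 0.0, -12.8, 0.0, 3.3, 0.0]
[-1.5, 0.0, -12.9, 0.0, 3.3, 0.0]
[-0.7, 0.0, -13.0, 0.0, 3.3, 0.0]
```

View pics/s10c.png

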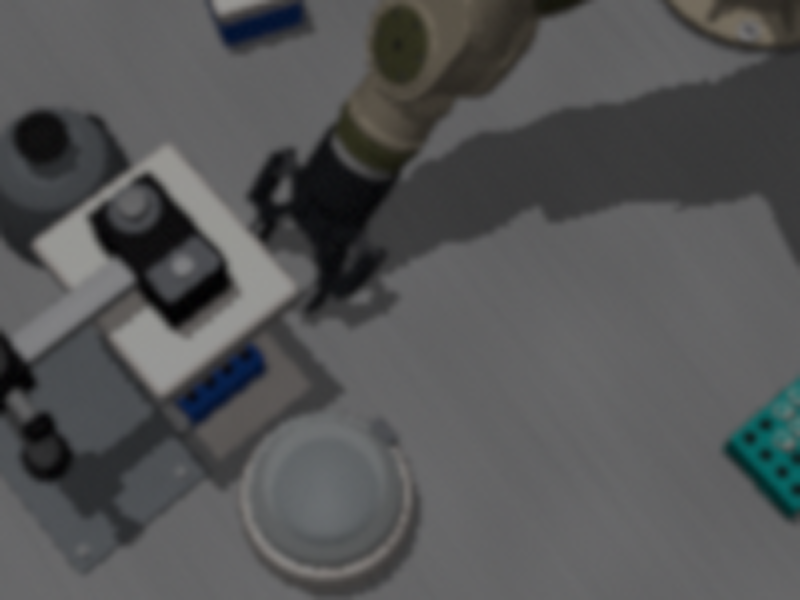

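View pics/t10c.png

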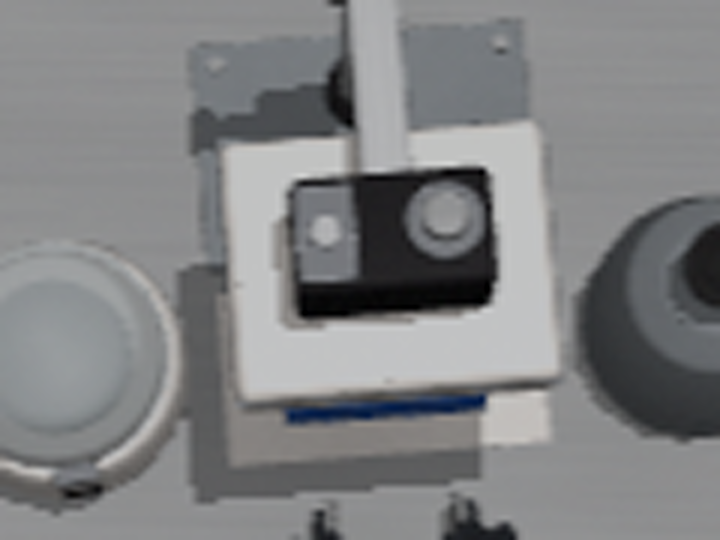

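The rack's rear edge shows under the panel in the top crop from (287,421) to (484,409), and its end is in the scene crop at about (222,382). I check the pose, then lift while straightening the hand.

```bash
python3 -m crank '[[-8,0,-10,0,3.3,0,0.5],[-7.5,0,-10.5,0,3.3,0,0.3],[-7,0,-11,0,3.3,0,0],[-6.5,0,-11.5,0,3.3,0,0],[-5.5,0,-12,0,3.3,0,0],[-5,0,-12,0,3.3,0,0],[-4.5,0,-12.5,0,3.3,0,0],[-3.5,0,-12.5,0,3.3,0,0]]'
python3 - <<'E'
from g import *
def f(n,uv,z):
    d=onz(n,uv,z)-se;return np.array([d@X,d@Y]).round(4)
T=lambda u,v:(240+u/6-.4,110+v/6-.4);S=lambda u,v:(180+u/4-.4,150+v/4-.4)
for z in(0,.042):print("top rear edge",z,f("top",T(287,421),z),f("top",T(484,409),z))
print("scene rear-left bottom",f("scene",S(267,366),0),"top",f("scene",S(262,346),.042),"bottom far",f("scene",S(192,421),0))
st()
im=read_camera("top");cv2.imwrite("pics/t11.png",im)
p,R=cur();rows(p,R,p*[1,1,0]+[0,0,.40],tool(185),8)
E
```

```text
clock: 21.75
tcp_pos: [0.4766, 0.0144, 0.2482]
orientation: [0.109, -0.044, 0.993, 0.005]
wrist_force: [0.5, -0.3, 0.5]
finger_gap: -0.0001
top rear edge 0 [-0.0389  0.0582] [-0.04   -0.0588]
top rear edge 0.042 [-0.0474  0.0583] [-0.0485 -0.0558]
scene rear-left bottom [-0.0433  0.0534] top [-0.0446  0.0485] bottom far [0.0389 0.0509]
t 21.75 tcp [0.4766 0.0144 0.2482] xyaw -174.9 z [ 0.2167  0.0204 -0.976 ] F [ 0.5 -0.3  0.5] gap -0.0001 q [-0.15  0.14 -0.6   0.61  0.05 -0.24]
[-4.1, 0.0, -18.3, 0.0, 1.6, 0.0]
[-3.6, 0.0, -18.4, 0.0, 1.6, 0.0]
[-3.1, 0.0, -18.5, 0.0, 1.6, 0.0]
[-2.6, 0.0, -18.6, 0.0, 1.6, 0.0]
[-2.1, 0.0, -18.6, 0.0, 1.6, 0.0]
[-1.5, 0.0, -18.7, 0.0, 1.6, 0.0]
[-1.0, 0.0, -18.7, 0.0, 1.6, 0.0]
[-0.5, 0.0, -18.8, 0.0, 1.6, 0.0]
```

```bash
python3 -m crank '[[-4,0,-20,0,1.6,0,0],[-3.5,0,-25,0,1.6,0,0],[-3,0,-30,0,1.6,0,0],[-2.5,0,-35,0,1.6,0,0],[-2,0,-40,0,1.6,0,0],[-1.5,0,-40,0,1.6,0,0],[-1,0,-40,0,1.6,0,0],[-0.5,0,-35,0,1.6,0,0]]'
python3 - <<'E'
from g import *
print(two((301.4,91.4),(173.4,233.5)))
im=cv2.imread("pics/t11.png");crop(im,260,80,120,90,6,"pics/t11c.png")
info();p,R=cur();rows(p,R,[.6814,.0072,.50],tool(185),8)
E
```

```text
clock: 22.8
tcp_pos: [0.465, 0.013, 0.5145]
orientation: [-0.001, -0.044, 0.999, 0.0]
wrist_force: [-0.0, -0.5, 0.3]
finger_gap: -0.0003
(array([0.8327, 0.0465, 0.3338]), np.float64(0.000351765401391206))
t 22.8 tcp [0.465  0.013  0.5145] xyaw -174.9 z [-0.0015  0.0008 -1.    ] F [-0.  -0.5  0.3] gap -0.0003 q [-0.15  0.09  0.03  1.52  0.   -0.23]
tipfront seat -0.2041 -0.0011 z 0.3505 low 0.3505
[-26.9, -3.1, 1.8, 0.0, -0.0, 0.0]
[-26.9, -3.1, 1.8, 0.0, -0.0, 0.0]
[-26.9, -3.1, 1.8, 0.0, -0.0, 0.0]
[-26.9, -3.1, 1.8, 0.0, -0.0, 0.0]
[-26.9, -3.1, 1.8, 0.0, -0.0, 0.0]
[-26.9, -3.1, 1.8, 0.0, -0.0, 0.0]
[-26.9, -3.1, 1.8, 0.0, -0.0, 0.0]
[-26.9, -3.1, 1.8, 0.0, -0.0, 0.0]
```

View pics/t11c.png

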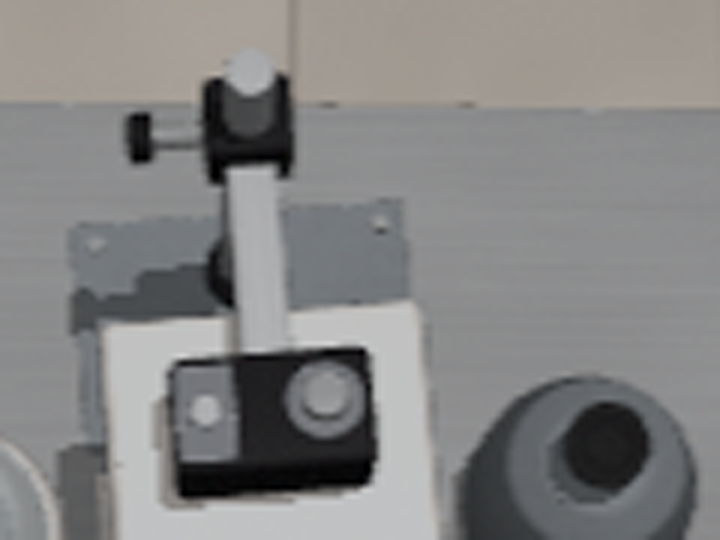

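The unobstructed crop shows the shutter button's cap centre at (325,393). The triangulated column top (0.833, 0.047) is 155 mm from the seat as it must be. I recheck the button and move over it.

```bash
python3 -c "
from g import *
print(onz('top',(260+325/6-.4,80+393/6-.4),.296))"
python3 -m crank '[[-27,-3,0,0,0,0,0],[-27,-3,0,0,0,0,0],[-27,-3,2,0,0,0,0],[-27,-3,2,0,0,0,0],[-27,-3,2,0,0,0,0],[-27,-3,2,0,0,0,0],[-27,-3,3,0,0,0,0],[-27,-3,3,0,0,0,0]]'
python3 - <<'E'
from g import *
info(.173);p,R=cur();rows(p,R,[.6814,.0072,.48],tool(185),1)
im=read_camera("scene");crop(im,160,140,120,90,6,"pics/s12c.png")
E
```

```text
[0.6815 0.0068 0.296 ]
clock: 23.8
tcp_pos: [0.6835, 0.0082, 0.4981]
orientation: [-0.001, -0.044, 0.999, 0.001]
wrist_force: [0.9, -0.4, 0.8]
finger_gap: -0.0001
t 23.8 tcp [0.6835 0.0082 0.4981] xyaw -174.9 z [-0.0019  0.0011 -1.    ] F [ 0.9 -0.4  0.8] gap -0.0001 q [-0.11  0.56  0.66  1.67  0.   -0.19]
tipfront seat 0.013 -0.0248 z 0.3251 low 0.3251
[2.2, -0.9, 18.1, 0.1, -0.1, 0.1]
```

View pics/s12c.png

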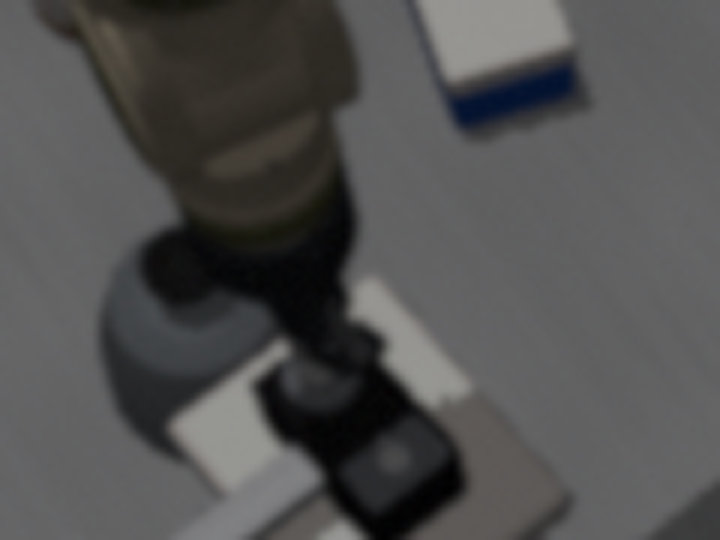

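The fingertips stand right over the button at crop (320,370), with the body clear. I lower to just above the button, then press.

```bash
python3 -m crank '[[2,-1,5,0,0,0,0],[0,0,8,0,0,0,0],[0,0,5,0,0,0,0],[0,0,3,0,0,0,0],[0,0,2,0,0,0,0],[0,0,1,0,0,0,0],[0,0,0,0,0,0,0],[0,0,0,0,0,0,0]]'; python3 -c "
from g import *
info(.173)"
```

```text
clock: 24.85
tcp_pos: [0.6805, 0.0071, 0.4753]
orientation: [-0.001, -0.044, 0.999, 0.0]
wrist_force: [-0.3, 1.1, 0.9]
finger_gap: 0.0002
t 24.85 tcp [0.6805 0.0071 0.4753] xyaw -174.9 z [-0.0016  0.0007 -1.    ] F [-0.3  1.1  0.9] gap 0.0002 q [-0.11  0.54  0.57  1.6   0.   -0.2 ]
tipfront seat 0.01 -0.0258 z 0.3023 low 0.3023
```

```bash
python3 -m crank '[[0,0,2,0,0,0,0],[0,0,2,0,0,0,0],[0,0,2,0,0,0,0],[0,0,2,0,0,0,0],[0,0,1.5,0,0,0,0],[0,0,1,0,0,0,0],[0,0,1,0,0,0,0],[0,0,0,0,0,0,0]]'; python3 -c "
from g import *
info(.173)"
```

```text
clock: 25.85
tcp_pos: [0.6804, 0.0071, 0.4639]
orientation: [-0.001, -0.044, 0.999, 0.0]
wrist_force: [-1.2, -0.2, 2.9]
finger_gap: -0.0001
t 25.85 tcp [0.6804 0.0071 0.4639] xyaw -174.9 z [-0.0015  0.0007 -1.    ] F [-1.2 -0.2  2.9] gap -0.0001 q [-0.11  0.54  0.53  1.57  0.   -0.2 ]
tipfront seat 0.0099 -0.0257 z 0.2909 low 0.2909
```

```bash
python3 -m crank '[[0,0,0.6,0,0,0,0],[0,0,0.6,0,0,0,0],[0,0,0.4,0,0,0,0],[0,0,0.4,0,0,0,0],[0,0,0,0,0,0,0],[0,0,0,0,0,0,0],[0,0,0,0,0,0,0],[0,0,0,0,0,0,0]]'; python3 -c "
from g import *
info(.173)"
```

```text
clock: 26.85
tcp_pos: [0.6801, 0.0072, 0.4634]
orientation: [0.0, -0.044, 0.999, 0.0]
wrist_force: [-2.7, 0.1, 10.0]
finger_gap: -0.0
t 26.85 tcp [0.6801 0.0072 0.4634] xyaw -174.9 z [ 0.0003  0.0005 -1.    ] F [-2.7  0.1 10. ] gap -0.0 q [-0.11  0.54  0.53  1.56  0.   -0.2 ]
tipfront seat 0.0099 -0.0257 z 0.2904 low 0.2904
```

The force rose to 10 N at a tip height of 290.4 mm, about 5.6 mm down, which is the hard stop. I release and retreat.

```bash
python3 -m crank '[[0,0,-2,0,0,0,0],[0,0,-3,0,0,0,0],[0,0,-5,0,0,0,0],[0,0,-12,0,0,0,0],[0,0,-20,0,0,0,0],[0,0,-25,0,0,0,0],[5,0,-10,0,0,0,0],[20,0,0,0,0,0,0]]' && python3 -m crank '[[30,0,0,0,0,0,0],[35,0,0,0,0,0,0],[35,0,0,0,0,0,0],[35,0,0,0,0,0,0],[35,0,0,0,0,0,0],[30,0,0,0,0,0,0],[10,0,0,0,0,0,0],[0,0,0,0,0,0,0]]'; python3 - <<'E'
from g import *
st()
im=read_camera("scene");cv2.imwrite("pics/s13.png",im);crop(im,150,170,120,90,6,"pics/s13c.png")
im=read_camera("top");crop(im,230,80,160,120,5,"pics/t13c.png");cv2.imwrite("pics/t13.png",im)
E
```

```text
clock: 27.85
tcp_pos: [0.6563, 0.0047, 0.5379]
orientation: [-0.001, -0.045, 0.999, 0.0]
wrist_force: [0.3, -0.1, -0.3]
finger_gap: 0.0005
clock: 28.85
tcp_pos: [0.4463, -0.0138, 0.5391]
orientation: [-0.001, -0.044, 0.999, 0.0]
wrist_force: [1.2, 0.2, -0.1]
finger_gap: 0.0002
t 28.85 tcp [ 0.4463 -0.0138  0.5391] xyaw -174.9 z [-0.0012  0.0007 -1.    ] F [ 1.2  0.2 -0.1] gap 0.0002 q [-0.21  0.06  0.06  1.57  0.   -0.3 ]
```

View pics/s13c.png

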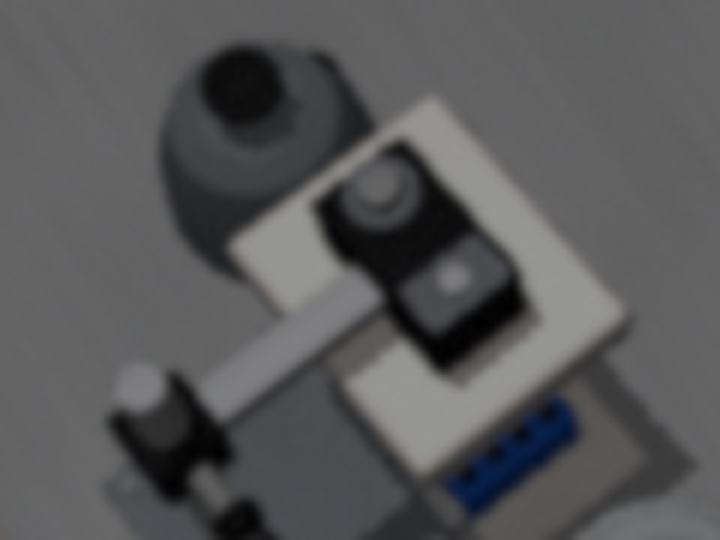

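View pics/t13c.png

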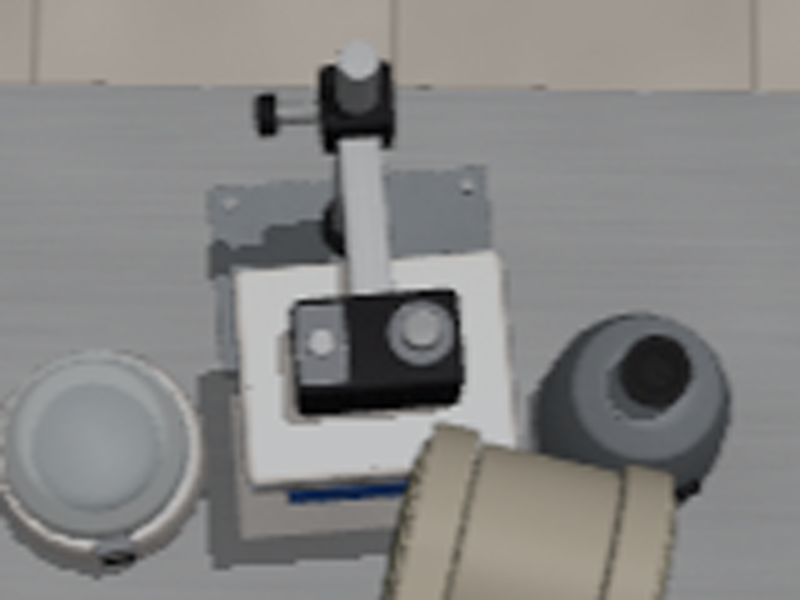

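View pics/t13.png

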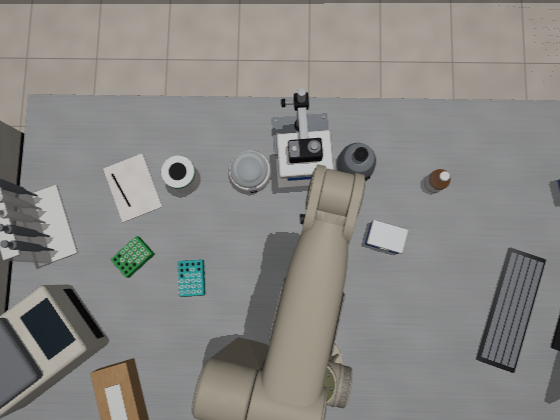

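The final views show the rack's rear edge parallel under the panel, at top crop (290–405, 492) and scene crop (515,455). The button stands up again at scene crop (378,183). The tip box, bottle, canister and look-alikes are at their original pixels. The arm is clear, so I hand in.

```bash
python3 -c "
from workcell import *
print(hand_in());print(get_state()['clock'])"
```

```text
the job is handed in; nothing more can be done
None
the job is handed in; nothing more can be done
```

I slid the rack to its place against the stop rail, pressed the shutter fully and let it go, then handed the job in at about 29 s. `hand_in()` gives no verdict.

- **Pushing the rack:** I pushed its +y end in a gentle arc to square it up and bring it onto the seat line. Then I pushed the long side towards the rail, with the hand upright at first and leaned back about 40° for the end.
- **Rack at the rail:** The push ended at about 15 N, with the fingertips about 1 mm past where the rail should stop the rack. The two views put the rack's rear bottom edge 39 to 43 mm in front of the seat (expected 41.5). They put it within about 5 mm of centred, and the edge was within about 0.5° of square. The panel hides most of the rack there, so its pose rests on that edge, the scene view and the force.
- **Shutter:** I closed the fingers and pressed straight down to a firm stop. The force was 10 N at about 5.6 mm of travel, and the button showed up again afterwards.
- **Surroundings:** I saw no force spike on the way. The tip box, bottle, canister and look-alikes are where they started in the last picture, and the arm stands clear.
- **Joint limit:** Joint 3 read -1.03, its limit, while backing off from the rack. I moved it away at once.

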